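# Index the test table to bring the microphone to the loudspeaker

### The job

Push the round index table on by one position, the short way (its yellow posts are there for pushing), so that the gooseneck microphone comes to stand in front of the black test loudspeaker and the table rests in its detent there. Go smoothly and do not touch the microphone: it is top-heavy and must stay standing on its pad, and the loudspeaker driver riding on the table must stay standing on it too. Leave the other things on the bench alone.

Things in the scene. Friction and masses are not known exactly. Their poses are not given: they have to be found in the camera images.
- index_base: Fixed dark steel foot of the index table; origin on the dial's turning axis (vertical), at bench level. Its x axis points from the axis to the test loudspeaker, z up. The test loudspeaker is a black box (50 deep x 100 wide x 90 mm, top at 102 mm) fixed to the base, its face 180 mm from the axis, with an orange strip on top.
- dial (a joint): Turning angle of the dial; positive is counter-clockwise from above; about 0 at the start, at rest in a detent. A detent every 60 deg (1.047 rad), full turns possible. A damped detent holds it: leaving a detent takes about 4 to 9 N at a post; past half-way (0.52 rad) it pulls itself on into the next detent within about 1.5 s and stays; let go before that, it returns.
- dial_hub (a point): Centre of the top of the dial's dark hub, on the axis, 52 mm above the bench. The dial is a round aluminium plate 290 mm across, 12 mm thick, top 42 mm above the bench, with six square black rubber pads (58 mm, tops at 45 mm) centred 85 mm from the axis, every 60 deg; at rest one pad is in front of the test loudspeaker.
- test_spot (a point): The test station: a point fixed to the base, 85 mm from the axis on the line to the test loudspeaker, at the height of the pads' tops (45 mm). The pad resting there is the one in front of the loudspeaker.
- mic: Gooseneck microphone standing loose on a pad one station left or right of the test station: black round foot 52 mm across x 14 mm, thin 9 mm stem, red foam head 38 mm across from 128 to 174 mm above the foot's underside; about 0.18 kg and top-heavy, it tips over if jerked. Origin: centre of the foot's underside; z up along the stem.
- driver: Squat loudspeaker driver (54 mm across, 43 mm tall, silver with a pale cone, about 0.28 kg) standing loose on the pad at the other side of the test station; it simply rides along. Origin: centre of its underside.
- panel: Bystander: open black plastic panel housing, 150 x 260 x 25 mm, loose on the bench. Origin: centre of its underside.
- wrench: Bystander: spanner, 150 mm long, lying on the bench. Origin: its middle, on the bench.
- screwdriver: Bystander: screwdriver, 190 mm long, lying on the bench. Origin: its middle, on the bench.
- spray_can: Bystander: can with a blue label, 52 mm across, 140 mm tall, standing on the bench. Origin: centre of its underside.
- post0 (a point): Centre of the top of a yellow push post on the dial (one of six alike, midway between neighbouring pads, 125 mm from the axis): 16 mm across, standing 50 mm above the dial's top, its top 92 mm above the bench. Post 0 stands 30 deg counter-clockwise of the line to the loudspeaker when the joint reads 0.
- post1 (a point): Centre of the top of a yellow push post on the dial (one of six alike, midway between neighbouring pads, 125 mm from the axis): 16 mm across, standing 50 mm above the dial's top, its top 92 mm above the bench. Post 1 stands 90 deg counter-clockwise of the line to the loudspeaker when the joint reads 0.
- post2 (a point): Centre of the top of a yellow push post on the dial (one of six alike, midway between neighbouring pads, 125 mm from the axis): 16 mm across, standing 50 mm above the dial's top, its top 92 mm above the bench. Post 2 stands 150 deg counter-clockwise of the line to the loudspeaker when the joint reads 0.
- post3 (a point): Centre of the top of a yellow push post on the dial (one of six alike, midway between neighbouring pads, 125 mm from the axis): 16 mm across, standing 50 mm above the dial's top, its top 92 mm above the bench. Post 3 stands 210 deg counter-clockwise of the line to the loudspeaker when the joint reads 0.
- post4 (a point): Centre of the top of a yellow push post on the dial (one of six alike, midway between neighbouring pads, 125 mm from the axis): 16 mm across, standing 50 mm above the dial's top, its top 92 mm above the bench. Post 4 stands 270 deg counter-clockwise of the line to the loudspeaker when the joint reads 0.
- post5 (a point): Centre of the top of a yellow push post on the dial (one of six alike, midway between neighbouring pads, 125 mm from the axis): 16 mm across, standing 50 mm above the dial's top, its top 92 mm above the bench. Post 5 stands 330 deg counter-clockwise of the line to the loudspeaker when the joint reads 0.

How it is judged:
At the end, for the whole second after the job is handed in: The dial rests within 0.08 rad of the detent one position (1.047 rad) from the start, in the direction that brings the microphone to the test station; the microphone's foot is within 22 mm of the test station's centre, and microphone and driver stand upright (within 0.1 rad) on the dial, at rest ((value of joint dial between 0.967198 and 1.1272 rad or value of joint dial between -1.1272 and -0.967198 rad) and horizontal distance between mic and test_spot below 0.022 m and angle between each of mic, driver's own z axis and vertical below 0.1 rad and height (world z) of each of mic, driver above 0.038 m and linear speed of mic below 0.03 m/s and velocity of joint dial between -0.05 and 0.05 rad/s); the robot touches nothing.
It fails at once if the microphone is tipped by more than 0.35 rad (angle between mic's own z axis and vertical above 0.35 rad).
It fails at once if the robot touches the microphone (contact force between any of the fingers, the arm and mic above 0.5 N).
It fails at once if the driver is tipped by more than 0.35 rad (angle between driver's own z axis and vertical above 0.35 rad).
It fails at once if a bystander on the bench is moved by more than 20 mm (distance of any of panel, wrench, screwdriver, spray_can from where it was at the start of the episode above 0.02 m).
It also fails if it takes over 37 s, if anything falls off the work surface, if the arm or the gripper's body presses on something with over 40 N, if the wrist force passes 120 N, or if a joint passes its speed limit or range.

### The arm

A 6-joint arm with a two-finger parallel gripper is mounted at the origin on the work surface. World frame = base frame: x ahead of the robot, y to its left, z up, the work surface at z = 0. Lengths are in m, angles in rad, forces in N, time in s.
With the tool pointing down it reaches from about 0.3 to 0.775 m from the base axis. Payload 14.6 kg.
Tool frame: the origin (TCP) lies midway between the tips of the shut fingers; the grasp point (between the pads) lies 19 mm behind it; z points along the fingers, y is the line along which they close (so a half turn about z gives the same grasp; the last joint's range is limited). The gripper opens to 94 mm and grips with 3 to 60 N. Pads are 16 mm wide; open, the fingers measure 119 mm over their backs; the gripper's body (75 mm by 177 mm) begins 78 mm behind the grasp point.
Start: joints at [-1.198, 0.3, 1.521, -0, 1.321, -0.067], TCP at [0.234, -0.498, 0.205] pointing down, gripper open.
Joint ranges: [-3.03, 3.03], [-0.79, 2.21], [0.23, 2.52], [-1.04, 4.18], [0, 3.07], [-2.55, 2.55]. Speed limits (rad/s): [2.22, 2.22, 2.57, 3.14, 3.14, 3.14].

### API

Orientations are given as a 3x3 rotation matrix whose columns are the frame's x, y, z axes.
In Python, from bench import env gives the robot as it stands.
- The arm moves only by the tool send_rows, never from a script. Its argument "commands" is a list of rows, each an object with "linear": the shift along the tool's x, y, z in m, a list of three; "rot": the turn, a rotation vector about the tool's x, y, z in rad, a list of three. A call has exactly 10 rows; each row is the pose to reach, as a shift and turn from the pose commanded when the call began, along the tool's axes at that moment; what a row does not reach only later rows make up. A row lasts 1/10 s, in which the tool goes at most 50 mm and 8.59 degrees, less where a joint would pass 70% of its speed; a pose out of reach is approached as far as the arm can. A call with a gripper value outside its range is refused whole. "fingers" is the finger opening in m, from 0 to 0.094, set as the call begins (left out, the last holds). The fingers move at their own pace and stop on an object; "squeeze" is the grip in N (left out, the last holds). Time passes only in rows, so rows that repeat a pose let the fingers close, or fill a call up. It gives the time, the measured TCP pose, the force, the opening and the grip force at its end, in the units of the state.
- env.sense(): the state, without advancing time (a new reading comes with each control period).
- env.get_image(name): name is "scene" or "top" or "wrist"; returns a dict with "frame" (400x640x3 uint8, red, green, blue), "mtx" (3x3 intrinsics, pixels), "dist" ([k1, k2, p1, p2, k3] as OpenCV has them; the pictures are not rectified), "cam_to_world" (4x4, takes a point from camera to world coordinates); the wrist camera has in their place "hand_eye" (4x4, takes a point from camera to tool coordinates, whose origin is the TCP and whose axes are the flange's). Camera axes: x right, y down, z forward; pixel columns grow to the right and rows downward; lengths in m; the calibration is good to about 2 mm. A picture is of the moment at which its call begins: read the wrist's pose just before it. There is no depth.
- env.job_done(): hands the job in; it is judged then, once.
The state is a dict: "time": time; "joint_pos": joint angles; "joint_vel": joint speeds; "joint_efforts": joint torques, N m; "tcp_pos": TCP position; "ee_rot": TCP orientation; "wrist_force": force on the tool from outside, world axes, zero at the start; "wrist_torque": the same for the moment, N m; "gripper_width": opening from 0.0 (shut) to 1.0 (fully open); "finger_force": force on a finger pad.
Only numpy, scipy, OpenCV 4.12 (cv2) and the standard library are available. Lean on these libraries where they do the work, as an engineer would, in place of code of your own. Each camera call takes 0.05 s, during which the arm holds its last target. There are 200 camera calls.

## Working session

There is one attempt and no reset: what is moved stays moved. The work goes in short steps, Python scripts to look and compute and a tool call to move; the robot and the scene stay as the last step left them, time stands still between calls to the robot, and variables do not carry over. Pictures are saved under pics/ and viewed, at most 10 in all, crops included, and the job is handed in when it is done.

Besides the shell and the picture viewer there is one more tool, called after ">>>" by a JSON object that holds its "op" and its "data". send_rows: Moves the arm, as the interface text tells. Its arguments: {"type":"object","properties":{"commands":{"type":"array","items":{"type":"object","properties":{"linear":{"type":"array","items":{"type":"number"}},"rot":{"type":"array","items":{"type":"number"}}}}},"fingers":{"type":"number"},"squeeze":{"type":"number"}},"required":["commands"]}

```bash
mkdir -p pics; python3 - <<'E'
from bench import env
import cv2,numpy as np
s=env.sense(); print(s['time'],s['tcp_pos'],np.round(s['ee_rot'],3).tolist(),s['gripper_width'])
for n in("top","scene"):
    d=env.get_image(n); cv2.imwrite(f"pics/{n}0.png",d['frame'][:,:,::-1])
    np.savez(f"{n}.npz",**{k:np.array(d[k]) for k in("mtx","dist","cam_to_world")})
    print(np.round(d['cam_to_world'],3).tolist())
E
```

```text
0.0 [ 0.23407692 -0.49740804  0.2048891 ] [[0.905, 0.426, -0.0], [0.426, -0.905, 0.001], [0.0, -0.001, -1.0]] 0.9957655332777844
[[0.023, -0.998, 0.05, 0.487], [-1.0, -0.023, -0.001, -0.001], [0.002, -0.05, -0.999, 1.313], [0.0, 0.0, 0.0, 1.0]]
[[-0.821, 0.487, -0.296, 0.89], [0.57, 0.695, -0.438, 0.502], [-0.007, -0.529, -0.849, 1.065], [0.0, 0.0, 0.0, 1.0]]
```

View pics/top0.png

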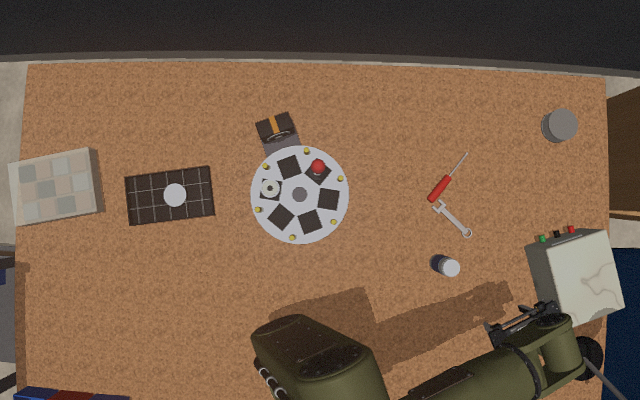

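View pics/scene0.png

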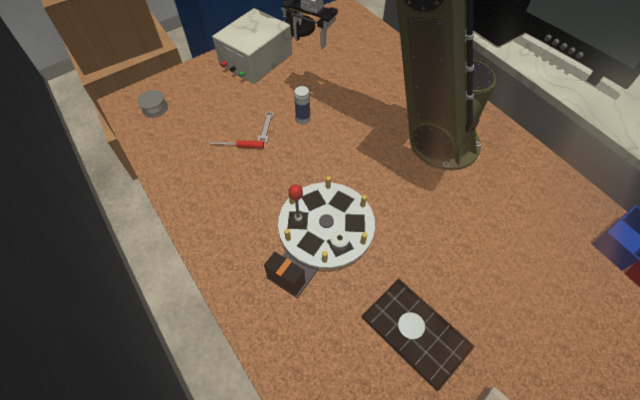

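The top view shows the hub at about (300,194), the loudspeaker at (275,128), the mic (red) at (318,168), one station clockwise of the speaker, and the driver at (270,188). The dial must therefore turn counter-clockwise (+). I'll enlarge that area to get exact pixels.

```bash
cat > h.py <<'E'
import numpy as np,cv2
def ray(n,uv,z):
    d=np.load(n+".npz"); T=d['cam_to_world']
    p=cv2.undistortPoints(np.array([[uv]],float),d['mtx'],d['dist'])[0,0]
    r=T[:3,:3]@[p[0],p[1],1]; return T[:3,3]+r*(z-T[2,3])/r[2]
def proj(n,P):
    d=np.load(n+".npz"); W=np.linalg.inv(d['cam_to_world'])
    return cv2.projectPoints(np.array(P,float).reshape(-1,3),cv2.Rodrigues(W[:3,:3])[0],W[:3,3],d['mtx'],d['dist'])[0][:,0]
E
python3 - <<'E'
from h import *
im=cv2.imread("pics/top0.png")
cv2.imwrite("pics/crop.png",cv2.resize(im[100:250,230:370],None,fx=4,fy=4,interpolation=cv2.INTER_CUBIC))
# yellow blobs
h=cv2.cvtColor(im,cv2.COLOR_BGR2HSV)
m=cv2.inRange(h,(20,120,110),(35,255,255)); n,l,st,c=cv2.connectedComponentsWithStats(m)
pts=[]
for i in range(1,n):
    if st[i,4]>6 and 240<c[i][0]<360 and 140<c[i][1]<250:
        p=ray("top",c[i],.085); pts.append(p[:2]); print(st[i,4],c[i].round(1),p.round(4))
A=np.array(pts); M=np.c_[2*A,np.ones(len(A))]; s=np.linalg.lstsq(M,(A**2).sum(1),rcond=None)[0]
print("centre",s[:2],"r",np.sqrt(s[2]+s[0]**2+s[1]**2)); v=A-s[:2]; print(np.degrees(np.arctan2(v[:,1],v[:,0])))
print("hub",ray("top",(300,194),.052)); print("strip",ray("top",(275,126),.102)); print("can",ray("top",(449,267),.14))
E
```

```text
21 [306.  149.8] [0.6689 0.0239 0.085 ]
20 [264.5 165.2] [0.6224 0.1399 0.085 ]
21 [340.1 177.8] [ 0.5916 -0.0744  0.085 ]
21 [257. 209.] [0.4982 0.1575 0.085 ]
20 [333.1 221.3] [ 0.4688 -0.0572  0.085 ]
21 [291.6 237.1] [0.4217 0.0581 0.085 ]
centre [0.54534164 0.04164556] r 0.1249211020203846
[  -8.1932962    51.91399765  -68.28824068  112.13797228 -127.77513911
  172.42737358]
hub [0.54475821 0.03859076 0.052     ]
strip [0.73172214 0.11198096 0.102     ]
can [ 0.3523306  -0.37166853  0.14      ]
```

View pics/crop.png

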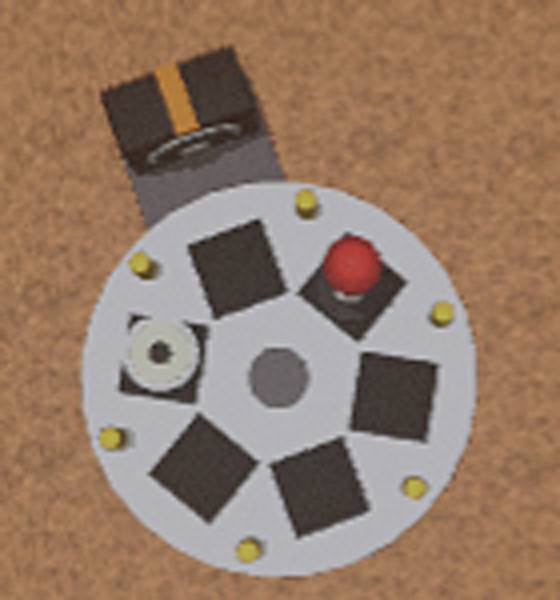

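Centre is (0.545, 0.042) with the speaker at 22°. I'll cage post 2, at 172° and (0.4215, 0.059) on the near side away from the mic, between the fingers. Then I'll carry it 60° counter-clockwise along the arc, so the dial is both pushed and braked.

>>> {"op": "send_rows", "data": {"commands": [{"linear": [0.02, -0.02, 0], "rot": [0, 0, 0.03]}, {"linear": [0.05, -0.052, 0], "rot": [0, 0, 0.07]}, {"linear": [0.083, -0.086, 0], "rot": [0, 0, 0.12]}, {"linear": [0.116, -0.12, 0], "rot": [0, 0, 0.17]}, {"linear": [0.149, -0.155, 0], "rot": [0, 0, 0.22]}, {"linear": [0.182, -0.19, 0], "rot": [0, 0, 0.27]}, {"linear": [0.215, -0.224, 0], "rot": [0, 0, 0.32]}, {"linear": [0.248, -0.258, 0], "rot": [0, 0, 0.37]}, {"linear": [0.281, -0.293, 0], "rot": [0, 0, 0.42]}, {"linear": [0.31, -0.325, 0], "rot": [0, 0, 0.46]}], "fingers": 0.05}}

```text
time: 1.1
tcp_pos: [0.3764, -0.0695, 0.2055]
ee_rot: [[1.0, -0.022, 0.0], [-0.022, -1.0, 0.0], [0.0, -0.0, -1.0]]
wrist_force: [1.2, -0.7, -0.4]
gripper_width: 0.529
finger_force: 0.0
```

```bash
cat > goal.py <<'E'
from bench import env
import numpy as np,sys
from scipy.spatial.transform import Rotation as Ro
def goal(phi,z,r=.125,c=(.5453,.0416)):
    t=np.radians(phi); y=np.array([-np.sin(t),np.cos(t),0]); zz=np.array([0,0,-1.]); 
    return np.array([c[0]+r*np.cos(t),c[1]+r*np.sin(t),z]),np.c_[np.cross(y,zz),y,zz]
def rel(phi,z,R0,p0):
    p,R=goal(phi,z); return (R0.T@(p-p0)).round(4).tolist(),Ro.from_matrix(R0.T@R).as_rotvec().round(3).tolist()
if __name__=="__main__":
    s=env.sense(); print(s['time'],s['tcp_pos'].round(4),s['joint_pos'].round(2),s['gripper_width'],np.round(s['wrist_force'],1))
    for a in sys.argv[1:]:
        phi,z=map(float,a.split(',')); print(a,rel(phi,z,np.array(s['ee_rot']),np.array(s['tcp_pos'])))
E
python3 goal.py 172,.2 172,.13
```

```text
1.1 [ 0.3764 -0.0695  0.2055] [-0.28 -0.08  1.95  0.    1.28  1.31] 0.5287288009151274 [ 1.2 -0.7 -0.4]
172,.2 ([0.0423, -0.1294, 0.0055], [-0.0, -0.0, 0.118])
172,.13 ([0.0423, -0.1294, 0.0755], [-0.0, -0.0, 0.118])
```

>>> {"op": "send_rows", "data": {"commands": [{"linear": [0.006, -0.019, 0.01], "rot": [0, 0, 0.02]}, {"linear": [0.013, -0.04, 0.02], "rot": [0, 0, 0.04]}, {"linear": [0.02, -0.063, 0.03], "rot": [0, 0, 0.06]}, {"linear": [0.028, -0.086, 0.04], "rot": [0, 0, 0.08]}, {"linear": [0.035, -0.108, 0.055], "rot": [0, 0, 0.1]}, {"linear": [0.04, -0.12, 0.065], "rot": [0, 0, 0.11]}, {"linear": [0.042, -0.127, 0.075], "rot": [0, 0, 0.118]}, {"linear": [0.042, -0.128, 0.08], "rot": [0, 0, 0.118]}, {"linear": [0.042, -0.128, 0.08], "rot": [0, 0, 0.118]}, {"linear": [0.042, -0.128, 0.08], "rot": [0, 0, 0.118]}]}}

```text
time: 2.1
tcp_pos: [0.4209, 0.055, 0.1258]
ee_rot: [[0.99, -0.138, 0.0], [-0.138, -0.99, -0.0], [0.0, 0.0, -1.0]]
wrist_force: [-0.2, -0.3, -0.5]
gripper_width: 0.53
finger_force: 0.0
```

```bash
python3 goal.py 172,.062; python3 - <<'E'
from bench import env
import cv2,numpy as np
s=env.sense(); d=env.get_image("wrist"); f=d['frame'][:,:,::-1].copy()
# expected post-top position
T=np.eye(4); T[:3,:3]=s['ee_rot']; T[:3,3]=s['tcp_pos']; W=np.linalg.inv(T@np.array(d['hand_eye']))
P=np.array([[.4215,.0589,.092]])
print(cv2.projectPoints(P,cv2.Rodrigues(W[:3,:3])[0],W[:3,3],d['mtx'],d['dist'])[0].ravel(), np.round(d['hand_eye'],3).tolist())
cv2.imwrite("pics/w1.png",f)
E
```

```text
2.1 [0.4209 0.055  0.1258] [ 0.04  0.11  1.95 -0.    1.08  1.75] 0.5297199465543959 [-0.2 -0.3 -0.5]
172,.062 ([0.0, -0.004, 0.0638], [0.0, -0.0, 0.001])
[314.41323975 223.20740045] [[0.001, -0.967, -0.256, 0.073], [1.0, 0.001, 0.0, -0.0], [0.0, -0.256, 0.967, -0.178], [0.0, 0.0, 0.0, 1.0]]
```

View pics/w1.png

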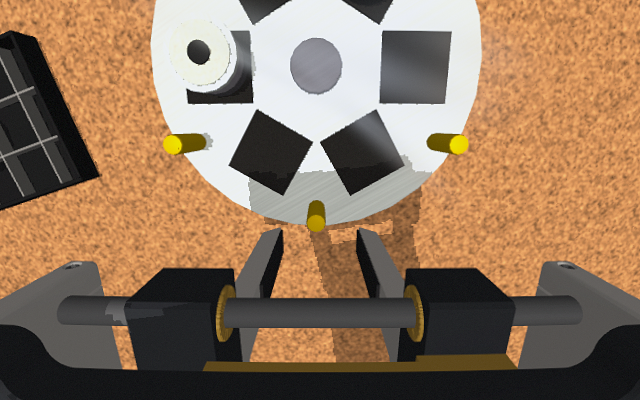

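The post top shows at (316,223), against a predicted (314,223), so the calibration is good. I'll descend around the post and then narrow the fingers into a loose cage.

>>> {"op": "send_rows", "data": {"commands": [{"linear": [0, -0.003, 0.006], "rot": [0, 0, 0]}, {"linear": [0, -0.004, 0.016], "rot": [0, 0, 0]}, {"linear": [0, -0.004, 0.026], "rot": [0, 0, 0]}, {"linear": [0, -0.004, 0.036], "rot": [0, 0, 0]}, {"linear": [0, -0.004, 0.046], "rot": [0, 0, 0]}, {"linear": [0, -0.004, 0.055], "rot": [0, 0, 0]}, {"linear": [0, -0.004, 0.061], "rot": [0, 0, 0]}, {"linear": [0, -0.004, 0.063], "rot": [0, 0, 0]}, {"linear": [0, -0.004, 0.063], "rot": [0, 0, 0]}, {"linear": [0, -0.004, 0.063], "rot": [0, 0, 0]}]}}

```text
time: 3.15
tcp_pos: [0.4216, 0.0595, 0.0627]
ee_rot: [[0.99, -0.138, 0.001], [-0.138, -0.99, 0.0], [0.001, -0.0, -1.0]]
wrist_force: [0.5, -0.3, 0.2]
gripper_width: 0.535
finger_force: 0.0
```

>>> {"op": "send_rows", "data": {"commands": [{"linear": [0, 0, 0], "rot": [0, 0, 0]}, {"linear": [0, 0, 0], "rot": [0, 0, 0]}, {"linear": [0, 0, 0], "rot": [0, 0, 0]}, {"linear": [0, 0, 0], "rot": [0, 0, 0]}, {"linear": [0, 0, 0], "rot": [0, 0, 0]}, {"linear": [0, 0, 0], "rot": [0, 0, 0]}, {"linear": [0, 0, 0], "rot": [0, 0, 0]}, {"linear": [0, 0, 0], "rot": [0, 0, 0]}, {"linear": [0, 0, 0], "rot": [0, 0, 0]}, {"linear": [0, 0, 0], "rot": [0, 0, 0]}], "fingers": 0.022, "squeeze": 20}}

```text
time: 4.15
tcp_pos: [0.4214, 0.0595, 0.0625]
ee_rot: [[0.99, -0.138, -0.0], [-0.138, -0.99, 0.0], [-0.0, -0.0, -1.0]]
wrist_force: [0.4, 0.6, -0.2]
gripper_width: 0.234
finger_force: 0.0
```

```bash
cat > arc.py <<'E'
import sys
from goal import *
a,b,z=map(float,sys.argv[1:4]); s=env.sense()
print(s['time'],s['tcp_pos'].round(4),round(s['gripper_width']*.094,4),np.round(s['wrist_force'],1),s['finger_force'])
p0,R0=goal(a,z)
for k in range(1,11):
    print(rel(a+(b-a)*k/10,z,R0,p0))
E
python3 arc.py 172 187 .062; python3 goal.py 172,.062
```

```text
4.15 [0.4214 0.0595 0.0625] 0.022 [ 0.4  0.6 -0.2] 0.0
([0.0, 0.0033, 0.0], [0.0, 0.0, -0.026])
([0.0002, 0.0065, 0.0], [0.0, 0.0, -0.052])
([0.0004, 0.0098, 0.0], [0.0, 0.0, -0.079])
([0.0007, 0.0131, 0.0], [0.0, 0.0, -0.105])
([0.0011, 0.0163, 0.0], [0.0, 0.0, -0.131])
([0.0015, 0.0196, 0.0], [0.0, 0.0, -0.157])
([0.0021, 0.0228, 0.0], [0.0, 0.0, -0.183])
([0.0027, 0.026, 0.0], [0.0, 0.0, -0.209])
([0.0035, 0.0292, 0.0], [0.0, 0.0, -0.236])
([0.0043, 0.0324, 0.0], [0.0, 0.0, -0.262])
4.15 [0.4214 0.0595 0.0625] [0.05 0.22 2.   0.   0.92 1.76] 0.23449830952151549 [ 0.4  0.6 -0.2]
172,.062 ([0.0002, 0.0005, 0.0005], [-0.0, 0.0, 0.001])
```

>>> {"op": "send_rows", "data": {"commands": [{"linear": [0, 0.0005, 0], "rot": [0, 0, -0.004]}, {"linear": [0, 0.0015, 0], "rot": [0, 0, -0.012]}, {"linear": [0.0001, 0.003, 0], "rot": [0, 0, -0.024]}, {"linear": [0.0001, 0.0048, 0], "rot": [0, 0, -0.038]}, {"linear": [0.0002, 0.007, 0], "rot": [0, 0, -0.056]}, {"linear": [0.0004, 0.0095, 0], "rot": [0, 0, -0.076]}, {"linear": [0.0006, 0.012, 0], "rot": [0, 0, -0.096]}, {"linear": [0.0009, 0.0146, 0], "rot": [0, 0, -0.117]}, {"linear": [0.0012, 0.0171, 0], "rot": [0, 0, -0.137]}, {"linear": [0.0015, 0.0196, 0], "rot": [0, 0, -0.157]}], "fingers": 0.019}}

```text
time: 5.15
tcp_pos: [0.4201, 0.0397, 0.0624]
ee_rot: [[1.0, 0.02, -0.0], [0.02, -1.0, 0.0], [-0.0, -0.0, -1.0]]
wrist_force: [-0.5, 3.5, 0.4]
gripper_width: 0.204
finger_force: 2.0
```

```bash
python3 goal.py 181,.062; python3 arc.py 181 193 .062
```

```text
5.15 [0.4201 0.0397 0.0624] [0.01 0.21 2.01 0.   0.92 1.56] 0.20384654256201196 [-0.5  3.5  0.4]
181,.062 ([0.0002, 0.0003, 0.0004], [-0.0, 0.0, 0.003])
5.15 [0.4201 0.0397 0.0624] 0.0192 [-0.5  3.5  0.4] 1.9862265139818192
([0.0, 0.0026, 0.0], [0.0, 0.0, -0.021])
([0.0001, 0.0052, 0.0], [0.0, 0.0, -0.042])
([0.0002, 0.0078, 0.0], [0.0, 0.0, -0.063])
([0.0004, 0.0105, 0.0], [0.0, 0.0, -0.084])
([0.0007, 0.0131, 0.0], [0.0, 0.0, -0.105])
([0.001, 0.0157, 0.0], [0.0, 0.0, -0.126])
([0.0013, 0.0183, 0.0], [0.0, 0.0, -0.147])
([0.0018, 0.0208, 0.0], [0.0, 0.0, -0.168])
([0.0022, 0.0234, 0.0], [0.0, 0.0, -0.188])
([0.0027, 0.026, 0.0], [0.0, 0.0, -0.209])
```

Tracking is good and the wrist force is 3.5 N as expected, so I'll continue with 12° per call (181° → 193° → 205°).

>>> {"op": "send_rows", "data": {"commands": [{"linear": [0, 0.0026, 0], "rot": [0, 0, -0.021]}, {"linear": [0.0001, 0.0052, 0], "rot": [0, 0, -0.042]}, {"linear": [0.0002, 0.0078, 0], "rot": [0, 0, -0.063]}, {"linear": [0.0004, 0.0105, 0], "rot": [0, 0, -0.084]}, {"linear": [0.0007, 0.0131, 0], "rot": [0, 0, -0.105]}, {"linear": [0.001, 0.0157, 0], "rot": [0, 0, -0.126]}, {"linear": [0.0013, 0.0183, 0], "rot": [0, 0, -0.147]}, {"linear": [0.0018, 0.0208, 0], "rot": [0, 0, -0.168]}, {"linear": [0.0022, 0.0234, 0], "rot": [0, 0, -0.188]}, {"linear": [0.0027, 0.026, 0], "rot": [0, 0, -0.209]}]}}

```text
time: 6.15
tcp_pos: [0.4231, 0.0137, 0.0624]
ee_rot: [[0.974, 0.228, -0.001], [0.228, -0.974, -0.0], [-0.001, -0.0, -1.0]]
wrist_force: [-3.7, 4.0, 2.8]
gripper_width: 0.199
finger_force: 2.2
```

>>> {"op": "send_rows", "data": {"commands": [{"linear": [0, 0.0026, 0], "rot": [0, 0, -0.021]}, {"linear": [0.0001, 0.0052, 0], "rot": [0, 0, -0.042]}, {"linear": [0.0002, 0.0078, 0], "rot": [0, 0, -0.063]}, {"linear": [0.0004, 0.0105, 0], "rot": [0, 0, -0.084]}, {"linear": [0.0007, 0.0131, 0], "rot": [0, 0, -0.105]}, {"linear": [0.001, 0.0157, 0], "rot": [0, 0, -0.126]}, {"linear": [0.0013, 0.0183, 0], "rot": [0, 0, -0.147]}, {"linear": [0.0018, 0.0208, 0], "rot": [0, 0, -0.168]}, {"linear": [0.0022, 0.0234, 0], "rot": [0, 0, -0.188]}, {"linear": [0.0027, 0.026, 0], "rot": [0, 0, -0.209]}]}}

```text
time: 7.15
tcp_pos: [0.4322, -0.0111, 0.0626]
ee_rot: [[0.905, 0.425, 0.001], [0.425, -0.905, -0.0], [0.001, 0.0, -1.0]]
wrist_force: [0.1, 1.0, 0.3]
gripper_width: 0.204
finger_force: 0.1
```

```bash
python3 goal.py 205,.062; python3 - <<'E'
from bench import env
import cv2
cv2.imwrite("pics/t2.png",cv2.resize(env.get_image("scene")['frame'][130:310,230:430,::-1],None,fx=3,fy=3))
E
```

```text
7.15 [ 0.4322 -0.0111  0.0626] [-0.11  0.23  1.98 -0.    0.93  1.02] 0.20394865132123488 [0.1 1.  0.3]
205,.062 ([-0.0003, 0.0, 0.0006], [0.0, -0.001, 0.002])
```

View pics/t2.png

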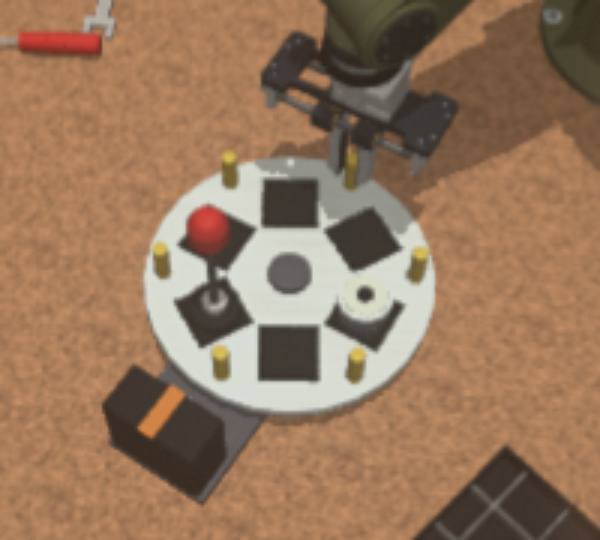

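At mid-turn the mic (foot at crop (215,300)) and the driver (365,295) are both upright. I'll continue 205° → 217° → 229° → 232°, easing out at the end.

>>> {"op": "send_rows", "data": {"commands": [{"linear": [0, 0.0026, 0], "rot": [0, 0, -0.021]}, {"linear": [0.0001, 0.0052, 0], "rot": [0, 0, -0.042]}, {"linear": [0.0002, 0.0078, 0], "rot": [0, 0, -0.063]}, {"linear": [0.0004, 0.0105, 0], "rot": [0, 0, -0.084]}, {"linear": [0.0007, 0.0131, 0], "rot": [0, 0, -0.105]}, {"linear": [0.001, 0.0157, 0], "rot": [0, 0, -0.126]}, {"linear": [0.0013, 0.0183, 0], "rot": [0, 0, -0.147]}, {"linear": [0.0018, 0.0208, 0], "rot": [0, 0, -0.168]}, {"linear": [0.0022, 0.0234, 0], "rot": [0, 0, -0.188]}, {"linear": [0.0027, 0.026, 0], "rot": [0, 0, -0.209]}]}}

```text
time: 8.2
tcp_pos: [0.4455, -0.0334, 0.0625]
ee_rot: [[0.798, 0.603, 0.0], [0.603, -0.798, -0.0], [0.0, 0.0, -1.0]]
wrist_force: [0.4, -3.1, 1.5]
gripper_width: 0.206
finger_force: 1.2
```

>>> {"op": "send_rows", "data": {"commands": [{"linear": [0, 0.0026, 0], "rot": [0, 0, -0.021]}, {"linear": [0.0001, 0.0052, 0], "rot": [0, 0, -0.042]}, {"linear": [0.0002, 0.0078, 0], "rot": [0, 0, -0.063]}, {"linear": [0.0004, 0.0105, 0], "rot": [0, 0, -0.084]}, {"linear": [0.0007, 0.0131, 0], "rot": [0, 0, -0.105]}, {"linear": [0.001, 0.0157, 0], "rot": [0, 0, -0.126]}, {"linear": [0.0013, 0.0183, 0], "rot": [0, 0, -0.147]}, {"linear": [0.0018, 0.0208, 0], "rot": [0, 0, -0.168]}, {"linear": [0.0022, 0.0234, 0], "rot": [0, 0, -0.188]}, {"linear": [0.0027, 0.026, 0], "rot": [0, 0, -0.209]}]}}

```text
time: 9.2
tcp_pos: [0.4632, -0.0524, 0.0623]
ee_rot: [[0.655, 0.756, -0.0], [0.756, -0.655, 0.0], [-0.0, -0.0, -1.0]]
wrist_force: [0.1, 0.5, 0.3]
gripper_width: 0.201
finger_force: 0.0
```

>>> {"op": "send_rows", "data": {"commands": [{"linear": [0, 0.002, 0], "rot": [0, 0, -0.016]}, {"linear": [0.0001, 0.004, 0], "rot": [0, 0, -0.032]}, {"linear": [0.0001, 0.0055, 0], "rot": [0, 0, -0.044]}, {"linear": [0.0002, 0.0065, 0], "rot": [0, 0, -0.052]}, {"linear": [0.0002, 0.0065, 0], "rot": [0, 0, -0.052]}, {"linear": [0.0002, 0.0065, 0], "rot": [0, 0, -0.052]}, {"linear": [0.0002, 0.0065, 0], "rot": [0, 0, -0.052]}, {"linear": [0.0002, 0.0065, 0], "rot": [0, 0, -0.052]}, {"linear": [0.0002, 0.0065, 0], "rot": [0, 0, -0.052]}, {"linear": [0.0002, 0.0065, 0], "rot": [0, 0, -0.052]}]}}

```text
time: 10.2
tcp_pos: [0.4682, -0.0565, 0.0625]
ee_rot: [[0.616, 0.787, 0.0], [0.787, -0.616, -0.0], [0.0, 0.0, -1.0]]
wrist_force: [0.0, 0.5, 0.2]
gripper_width: 0.201
finger_force: 0.0
```

>>> {"op": "send_rows", "data": {"commands": [{"linear": [0, 0, 0], "rot": [0, 0, 0]}, {"linear": [0, 0, 0], "rot": [0, 0, 0]}, {"linear": [0, 0, 0], "rot": [0, 0, 0]}, {"linear": [0, 0, 0], "rot": [0, 0, 0]}, {"linear": [0, 0, 0], "rot": [0, 0, 0]}, {"linear": [0, 0, 0], "rot": [0, 0, 0]}, {"linear": [0, 0, 0], "rot": [0, 0, 0]}, {"linear": [0, 0, 0], "rot": [0, 0, 0]}, {"linear": [0, 0, 0], "rot": [0, 0, 0]}, {"linear": [0, 0, 0], "rot": [0, 0, 0]}], "fingers": 0.045}}

```text
time: 11.2
tcp_pos: [0.4682, -0.0565, 0.0624]
ee_rot: [[0.616, 0.788, -0.0], [0.788, -0.616, 0.0], [-0.0, -0.0, -1.0]]
wrist_force: [0.2, 0.2, 0.1]
gripper_width: 0.481
finger_force: 0.0
```

>>> {"op": "send_rows", "data": {"commands": [{"linear": [0, 0, -0.005], "rot": [0, 0, 0]}, {"linear": [0, 0, -0.015], "rot": [0, 0, 0]}, {"linear": [0, 0, -0.03], "rot": [0, 0, 0]}, {"linear": [0, 0, -0.045], "rot": [0, 0, 0]}, {"linear": [0, 0, -0.06], "rot": [0, 0, 0]}, {"linear": [0, 0, -0.075], "rot": [0, 0, 0]}, {"linear": [0, 0, -0.09], "rot": [0, 0, 0]}, {"linear": [0, 0, -0.1], "rot": [0, 0, 0]}, {"linear": [0, 0, -0.1], "rot": [0, 0, 0]}, {"linear": [0, 0, -0.1], "rot": [0, 0, 0]}]}}

```text
time: 12.2
tcp_pos: [0.468, -0.0564, 0.1623]
ee_rot: [[0.616, 0.788, -0.0], [0.788, -0.616, 0.0], [-0.0, -0.0, -1.0]]
wrist_force: [-0.4, -1.2, -0.9]
gripper_width: 0.476
finger_force: 0.0
```

```bash
python3 goal.py 232,.162; python3 - <<'E'
from bench import env
import cv2
cv2.imwrite("pics/t3.png",cv2.resize(env.get_image("scene")['frame'][130:310,230:430,::-1],None,fx=3,fy=3))
cv2.imwrite("pics/t4.png",cv2.resize(env.get_image("top")['frame'][100:250,230:370,::-1],None,fx=4,fy=4))
E
```

```text
12.2 [ 0.468  -0.0564  0.1623] [-0.2   0.17  1.79  0.    1.18  0.47] 0.47639143886385954 [-0.4 -1.2 -0.9]
232,.162 ([-0.0002, 0.0005, 0.0003], [-0.0, 0.0, -0.001])
```

View pics/t3.png

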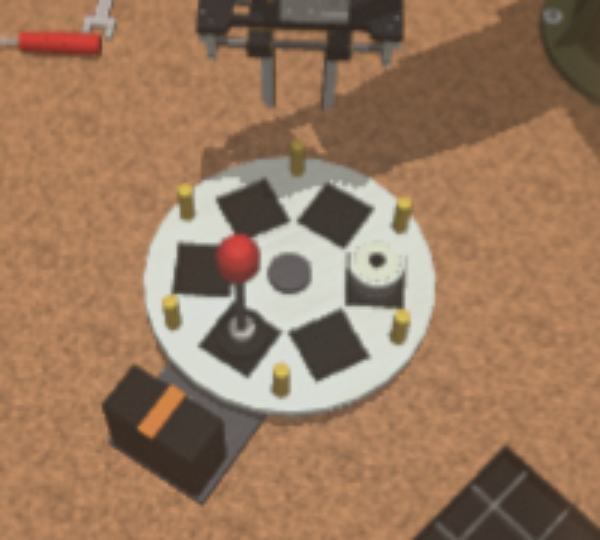

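View pics/t4.png

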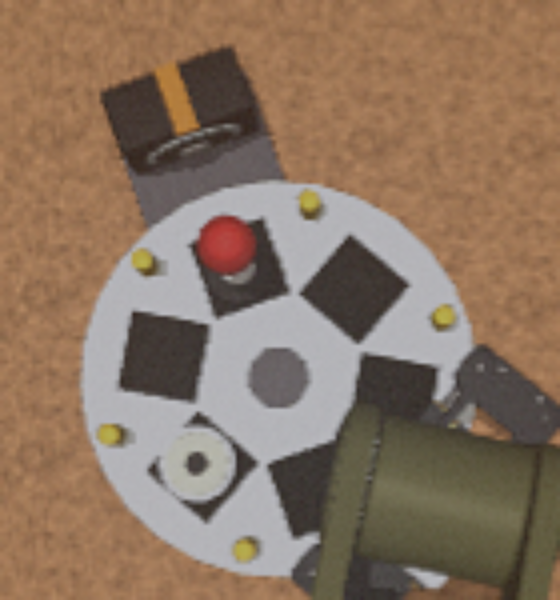

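The mic stands upright on the pad in front of the loudspeaker (foot at about (238,272) in the top crop). The posts are within about 1° of the detent, the driver is upright at (197,463), and the gripper is clear above. Handing in.

```bash
python3 -c "
from bench import env
print(env.job_done())"
```

```text
the job is handed in; nothing more can be done
None
```

I turned the index table one position counter-clockwise and handed the job in at about 12 s; the last pictures show the microphone upright in front of the test loudspeaker, the dial within about 1–2° of its detent, the driver standing and the gripper clear (no verdict was returned).

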